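# Click the filter wheel of the microscope's light launch round to blue

### The job

On the bench beside the microscope, the filter wheel between the white lamp house and the light guide has been left on the wrong filter. Gently push its tabs round with a fingertip, either way and as many clicks as it takes, until the blue tab stands straight up at the index pointer and has clicked home. Do not squeeze or press hard on any of the apparatus, and leave the loose things on the breadboard where they are.

Things in the scene. Friction and masses are not known exactly. Their poses are not given: they have to be found in the camera images.
- axle (a point): Centre of the upright filter wheel, on its axle, 113 mm above the table; it belongs to the bolted-down launch and does not turn. z up; y level along the axle, towards the white lamp house; x level, in the plane of the wheel. The wheel is a silver disc 104 mm in diameter, 10 mm thick, with six coloured radial tabs on its rim. Its upper half is open.
- blue_tab (a point): Middle of the blue tab's tip, 80 mm from the axle; turns with the wheel, z outwards along the tab, y along the axle. Each tab is 10 mm thick (round the rim), 14 mm wide (along the axle) and sticks out from radius 54 to 80 mm. Tabs stand 60 degrees apart: blue, green, yellow, red, white, black, clockwise as seen from the light-guide side (-y side, +x to the right).
- wheel (a joint): Wheel angle, rad: 0 (or any whole turn) with the blue tab straight up; grows as the wheel's top goes towards the axle frame's +x. Turns endlessly both ways. A sprung roller clicks it home every 60 degrees, a tab straight up each time: about 3 N at a tab starts it, easing to nothing halfway (30 degrees), then it jumps on by itself. It starts at any stop but blue, or between two.
- index (a point): Top of the fixed index pointer, a black strip with a white line, 12 mm wide, 48 mm above the axle, standing beside the disc on the lamp side, 9 to 12 mm from the wheel's middle plane. Each side of the wheel is a fixed black plate, 104 mm wide along x, its top 6 mm above the axle, its outer face 13.5 mm from the middle plane; on the -y one sits the small steel click stop.
- launch: The bolted-down light launch: dark breadboard 300 x 520 x 12 mm, lamp house, wheel housing, light-guide tube and the wheel. Origin on the table right below the wheel's centre; axes as the axle's. The lamp house (130 mm wide along x) begins 131 mm from the wheel along +y, its top 57 mm above the axle; the light-guide tube on the -y side stays below the axle.
- cleaner: Amber lens-cleaner bottle with white cap, 36 mm in diameter, 85 mm tall, standing loose on the breadboard; origin at the centre of its underside. To be left alone.
- spare_filter: Spare filter in a black ring mount, 32 mm in diameter, 9 mm high, lying on the breadboard; origin at the centre of its underside. To be left alone.
- hex_driver: Orange-handled driver, 150 mm long, lying on the breadboard alongside the wheel and lamp house; origin at its underside. To be left alone.
- filter_case: Small grey filter case, 42 by 42 by 16 mm, lying on the breadboard; origin at the centre of its underside. To be left alone.

How it is judged:
By the outcome, as a careful person would: the job done as asked, in the order asked, and still so for the second after the job is handed in, with the robot touching nothing.
It also fails if it takes over 51 s, if anything falls off the work surface, if the arm or the gripper's body presses on something with over 40 N, if the wrist force passes 120 N, or if a joint passes its speed limit or range.

### The arm

A 6-joint arm with a two-finger parallel gripper is mounted at the origin on the work surface. World frame = base frame: x ahead of the robot, y to its left, z up, the work surface at z = 0. Lengths are in m, angles in rad, forces in N, time in s.
With the tool pointing down it reaches from about 0.25 to 0.8 m from the base axis. Payload 8.5 kg.
Tool frame: the origin (TCP) lies at the very end of the fingers, on their centre line; the grasp point (between the pads) lies 19 mm behind it (robot.pinch_z is the distance from the TCP to the grasp point, in m); z points along the fingers, y is the line along which they close (so a half turn about z gives the same grasp; the last joint's range is limited). The gripper opens to 85 mm and grips with 20 to 120 N. Pads are 22 mm wide; open, the fingers measure 114 mm over their backs; the gripper's body (76 mm by 85 mm) begins 54 mm behind the grasp point. The pads swing forward as they close: fully open they stand 13 mm farther back than shut.
Start: joints at [-1.142, 0.238, -0.013, 1.319, 0, 1.571], TCP at [0.218, -0.477, 0.231] pointing down, gripper open.
Joint ranges: [-2.66, 2.66], [-1.03, 1.9], [-1.14, 1.46], [-1.82, 2.27], [-1.45, 1.34], [-3.14, 3.14]. Speed limits (rad/s): [2.22, 2.22, 2.79, 3.14, 3.14, 3.14].

### API

Orientations are given as a 3x3 rotation matrix whose columns are the frame's x, y, z axes.
In Python, from bench import robot gives the robot as it stands.
- The arm moves only by the shell command python3 -m crank 'ROWS' [FORCE]. ROWS is JSON, a list of rows, each an object of numbers: "x", "y", "z": the shift along the world's x, y, z in units of 40 mm (1.0 is 40 mm); "wx", "wy", "wz": the turn, a rotation vector about the world's x, y, z in units of 8 degrees (1.0 is 8 degrees); "gripper": the opening, from 0 (shut) to 1 (fully open). In form: [{"x": .., "y": .., "z": .., "wx": .., "wy": .., "wz": .., "gripper": ..}, ...]. A call has 1 to 10 rows; each row is the pose to reach, as a shift and turn from the pose commanded when the call began; what a row does not reach only later rows make up. A row lasts 1/10 s, in which the tool goes at most 50 mm and 8.59 degrees, less where a joint would pass 70% of its speed; a pose out of reach is approached as far as the arm can. A call with a gripper value outside its range is refused whole. The fingers move at their own pace and stop on an object; FORCE is the grip in N (left out, the last holds). Time passes only in rows, so rows that repeat a pose let the fingers close. It gives the time, the measured TCP pose, the force, the opening and the grip force at its end, in the units of the state.
- robot.get_state(): the state, without advancing time (a new reading comes with each control period).
- robot.camera(name): name is "scene" or "top" or "wrist"; returns the picture (400x640x3 uint8, blue, green, red); there is no depth.
- robot.get_calibration(name): a dict with "fov_y" (degrees; the focal length in pixels is half the picture's height over the tangent of half this angle, whatever the lens; pixels are square), "cx", "cy" (the principal point, pixels), "distortion" ([k1, k2, p1, p2, k3] as OpenCV has them; the pictures are not rectified), "xyz" and "attitude" of the camera in the world. Camera axes: x right, y down, z forward; pixel columns grow to the right and rows downward; lengths in m; the calibration is good to about 2 mm. A picture is of the moment at which its call begins: read the wrist's pose just before it. get_calibration takes no time and is no camera call; for the wrist camera it gives the pose at the moment of the call.
- robot.close_job(): hands the job in; it is judged then, once.
The state is a dict: "t": time; "joint_pos": joint angles; "joint_velocities": joint speeds; "joint_efforts": joint torques, N m; "tcp_pos": TCP position; "tcp_rot": TCP orientation; "contact_force": force on the tool from outside, world axes, zero at the start; "ft_torque": the same for the moment, N m; "opening": finger opening in m; "gripper_force": force on a finger pad.
Only numpy, scipy, OpenCV 4.12 (cv2) and the standard library are available. Lean on these libraries where they do the work, as an engineer would, in place of code of your own. Each camera call takes 0.05 s, during which the arm holds its last target. There are 200 camera calls.

## Working session

There is one attempt and no reset: what is moved stays moved. The work goes in short steps, Python scripts to look and compute and a shell command to move; the robot and the scene stay as the last step left them, time stands still between calls to the robot, and variables do not carry over. Pictures are saved under pics/ and viewed, at most 10 in all, crops included, and the job is handed in when it is done.

```bash
ls; mkdir -p pics; python3 - <<'E'
from bench import robot
import cv2,numpy as np
for n in("scene","top"):
    cv2.imwrite(f"pics/{n}0.png",robot.camera(n)); c=robot.get_calibration(n); print(n,c)
s=robot.get_state();print(s["t"],s["tcp_pos"],s["tcp_rot"],s["opening"])
E
```

```text
pics
scene {'fov_y': 57.927962534089346, 'cx': 317.79035455869393, 'cy': 201.96021717958254, 'distortion': array([-0.02645334,  0.        ,  0.        ,  0.        ,  0.        ]), 'xyz': array([1.06402893, 0.24935124, 0.74001965]), 'attitude': array([[-0.45920239,  0.64977049, -0.60574869],
       [ 0.88821026,  0.34711142, -0.30099201],
       [ 0.01468656, -0.67624846, -0.73652721]])}
top {'fov_y': 55.21916955034241, 'cx': 321.89335034061, 'cy': 198.73911572935177, 'distortion': array([-0.02913886,  0.        ,  0.        ,  0.        ,  0.        ]), 'xyz': array([0.53409041, 0.02691855, 0.82341297]), 'attitude': array([[-0.01458863, -0.99721874,  0.0730887 ],
       [-0.99986079,  0.01395711, -0.00914371],
       [ 0.00809817, -0.07321192, -0.99728353]])}
0.1 [ 0.21813752 -0.47713854  0.23073183] [[ 9.09466104e-01  4.15777679e-01 -5.72209965e-04]
 [ 4.15778072e-01 -9.09465346e-01  1.17440619e-03]
 [-3.21132521e-05 -1.30599498e-03 -9.99999147e-01]] 0.08554551359027654
```

View pics/scene0.png

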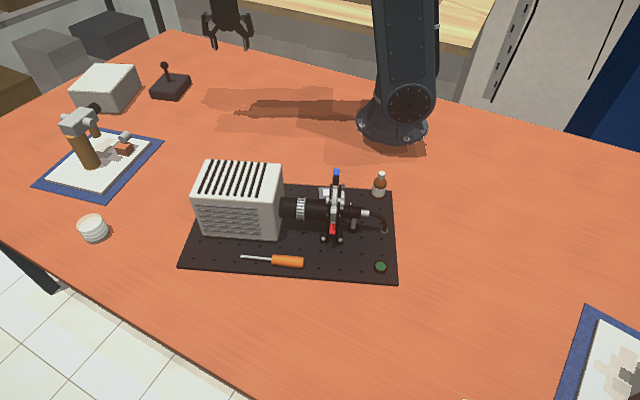

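View pics/top0.png

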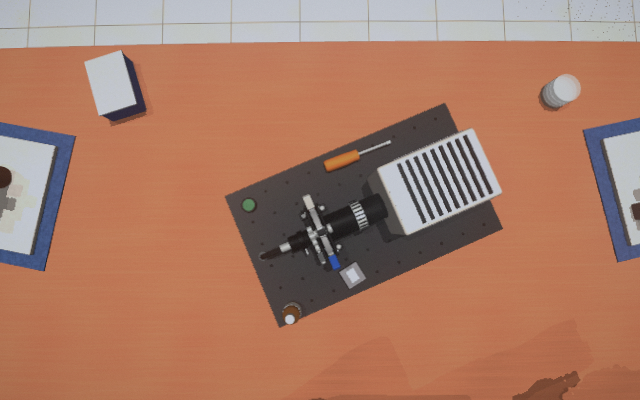

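The scene view shows the launch with the lamp house left, the blue tab upper back at (336,173) and red low front at (333,230). The top view shows the board corners at about (226,196), (445,104), (502,229) and (279,327), blue at (334,262) and a white tab at (308,202). Blue looks about one click towards the robot. Next: measure, and zoom in.

```bash
cat > h.py <<'E'
import numpy as np,cv2
from bench import robot
def K(c):
    f=200/np.tan(np.radians(c["fov_y"]/2)); return np.array([[f,0,c["cx"]],[0,f,c["cy"]],[0,0,1]])
def ray(c,uv):
    p=cv2.undistortPoints(np.array([[uv]],float),K(c),c["distortion"])[0,0]
    return c["attitude"]@np.r_[p,1]
def onz(c,uv,z):
    d=ray(c,uv); return c["xyz"]+d*(z-c["xyz"][2])/d[2]
def proj(c,P):
    R=c["attitude"].T; return cv2.projectPoints(np.array(P,float).reshape(-1,1,3),cv2.Rodrigues(R)[0],-R@c["xyz"],K(c),c["distortion"])[0][:,0]
E
python3 - <<'E'
from h import *
c=robot.get_calibration("top")
P=[onz(c,u,.012) for u in[(226,196),(445,104),(502,229),(279,327)]]
for a,b in zip(P,P[1:]+P[:1]): print(a.round(4),np.linalg.norm(b-a).round(4),np.degrees(np.arctan2(*(b-a)[1::-1])).round(2))
print("wheel?",onz(c,(319,233),.113+.05))
a=cv2.imread("pics/top0.png")[160:310,230:430];b=cv2.imread("pics/scene0.png")[150:260,270:417]
cv2.imwrite("pics/crops.png",np.vstack([cv2.resize(a,(400,300),interpolation=2),cv2.resize(b,(400,300),interpolation=2)]))
E
```

```text
[0.6023 0.2235 0.012 ] 0.5142 -67.72
[ 0.7972 -0.2524  0.012 ] 0.296 -157.72
[ 0.5233 -0.3646  0.012 ] 0.516 112.35
[0.3271 0.1127 0.012 ] 0.2967 21.93
wheel? [0.52345633 0.02670402 0.163     ]
```

View pics/crops.png

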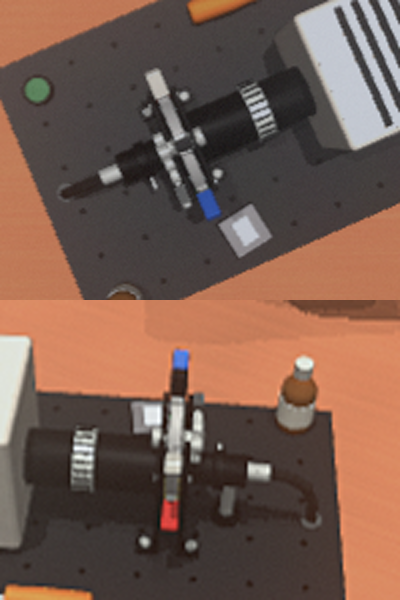

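```bash
cat > m.py <<'E'
from h import *
from scipy.optimize import least_squares
Y=np.r_[np.cos(np.radians(-67.7)),np.sin(np.radians(-67.7)),0];X=np.cross(Y,[0,0,1]);Z=np.r_[0,0,1.]
def tab(cx,cy,q,k,r=.08,s=0,t=0): # k-th tab clockwise from blue, t along axle, s around rim
    a=q+k*np.pi/3; o=np.r_[cx,cy,.113]
    u=np.sin(a)*X+np.cos(a)*Z; v=np.cos(a)*X-np.sin(a)*Z
    return o+r*u+s*v+t*Y
def boxc(p,k): return [tab(*p,k,r,s,t) for r in(.054,.08) for s in(-.005,.005) for t in(-.007,.007)]
E
python3 - <<'E'
from m import *
T=robot.get_calibration("top");S=robot.get_calibration("scene")
# tip outer upper edges midpoints
def res(p):
    return np.r_[proj(T,[tab(*p,0,.08,-.005)])[0]-(336,267.5),proj(T,[tab(*p,4,.08,.005)])[0]-(307,196),
      proj(S,[tab(*p,0)])[0]-(336.5,169),proj(S,[tab(*p,3,.08,0)])[0]-(332.5,234)]
for q in(.3,1.05,1.5):
  f=least_squares(res,[.523,.027,q]);print(f.x,np.degrees(f.x[2]),f.cost,f.fun.round(1))
p=f.x
B={}
cols=[(255,80,0),(0,200,0),(0,255,255),(0,0,255),(255,255,255),(255,0,255)]
out=[]
for n,c,(r0,c0) in(("top",T,(170,240)),("scene",S,(150,270))):
    im=cv2.imread(f"pics/{n}0.png")[r0:r0+120,c0:c0+160];im=cv2.resize(im,None,fx=4,fy=4,interpolation=2)
    out.append(im.copy())
    for k in range(6):
        h=cv2.convexHull(((proj(c,boxc(p,k))-(c0,r0))*4+2).astype(np.int32));cv2.polylines(im,[h],True,cols[k],1)
    out.append(im)
cv2.imwrite("pics/ov.png",cv2.resize(np.vstack([np.hstack(out[:2]),np.hstack(out[2:])]),(800,600),interpolation=3))
E
```

```text
[0.52690978 0.02423538 1.0919409 ] 62.563605211255734 2.027000194657094 [-0.1 -0.1 -1.2  0.6 -0.4 -0.1 -1.4 -0.1]
[0.52690978 0.02423538 1.09194097] 62.56360901824319 2.027000194657702 [-0.1 -0.1 -1.2  0.6 -0.4 -0.1 -1.4 -0.1]
[0.52690978 0.02423538 1.0919409 ] 62.5636050532322 2.0270001946571163 [-0.1 -0.1 -1.2  0.6 -0.4 -0.1 -1.4 -0.1]
```

View pics/ov.png

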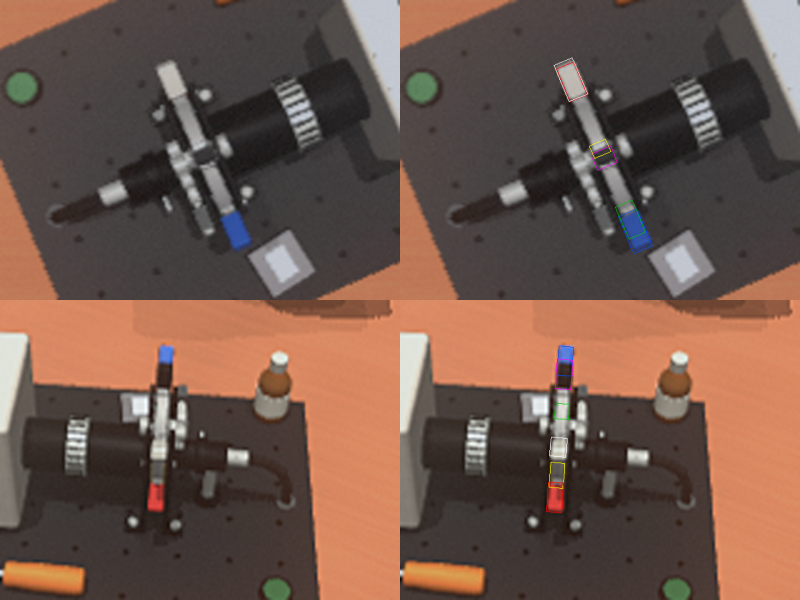

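The overlay matches: the wheel is at the +60° stop, with black on top and blue one click towards the robot. The axle is at about (0.527, 0.024). Plan: push the upright black tab towards −X with shut fingers, at tip z ≈ 0.171. The tool's y already lies along the axle.

```bash
python3 -m crank '[{"x":0.2,"y":0.35,"gripper":0},{"x":0.5,"y":0.9,"gripper":0},{"x":0.9,"y":1.6,"gripper":0},{"x":1.3,"y":2.3,"gripper":0},{"x":1.7,"y":3.0,"gripper":0},{"x":2.1,"y":3.7,"gripper":0},{"x":2.5,"y":4.4,"gripper":0},{"x":2.9,"y":5.1,"gripper":0},{"x":3.2,"y":5.6,"gripper":0},{"x":3.5,"y":6.1,"gripper":0}]' 20
python3 -m crank '[{"x":0.3,"y":0.5,"gripper":0},{"x":0.7,"y":1.2,"gripper":0},{"x":1.1,"y":1.9,"gripper":0},{"x":1.5,"y":2.6,"gripper":0},{"x":1.9,"y":3.3,"gripper":0},{"x":2.3,"y":4.0,"gripper":0},{"x":2.7,"y":4.7,"gripper":0},{"x":3.1,"y":5.4,"gripper":0},{"x":3.4,"y":5.9,"gripper":0},{"x":3.5,"y":6.1,"gripper":0}]'
python3 - <<'E'
from m import *
w=robot.camera("wrist");t=robot.camera("top")
s=robot.get_state();print(s["t"],s["tcp_pos"],s["tcp_rot"].round(3),s["opening"],s["contact_force"])
c=robot.get_calibration("wrist");p=(.527,.024,np.pi/3)
for k in(0,5,4):
    h=cv2.convexHull(proj(c,boxc(p,k)).astype(np.int32));cv2.polylines(w,[h],True,(255,0,255),1)
cv2.imwrite("pics/w1.png",np.hstack([w[:,:400],t[130:330,230:430].repeat(2,0).repeat(2,1)]) if 0 else w)
E
```

```text
0.2 [ 0.21817556 -0.47725297  0.23091486] [[ 0.909  0.416 -0.   ]
 [ 0.416 -0.909  0.001]
 [ 0.    -0.001 -1.   ]] 0.08512767989151471 [0.2274927  0.38732659 0.50513404]invalid input
invalid input
```

View pics/w1.png

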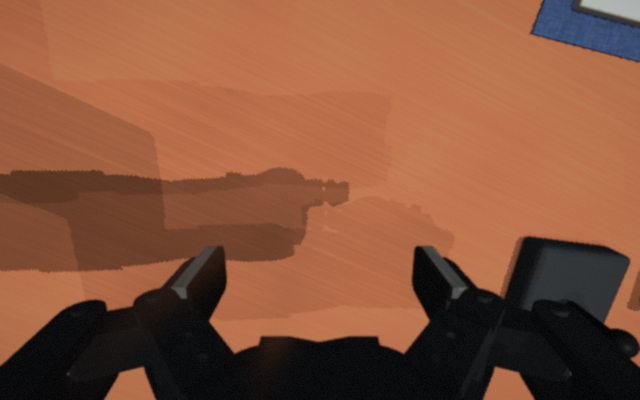

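The arm has not moved: the wrist view shows bare bench and open fingers. The rows were refused, so I'll try one row with every field present.

```bash
python3 -m crank '[{"x":0.2,"y":0.35,"z":0,"wx":0,"wy":0,"wz":0,"gripper":0}]' 20
```

```text
t: 0.3
tcp_pos: [0.226, -0.464, 0.2308]
tcp_rot: [[0.91, 0.414, -0.0], [0.414, -0.91, 0.0], [-0.0, -0.0, -1.0]]
contact_force: [0.7, 0.5, 1.1]
opening: 0.0733
gripper_force: 0.0
```

```bash
python3 -m crank '[{"x":0.4,"y":0.7,"z":0,"wx":0,"wy":0,"wz":0,"gripper":0},{"x":0.8,"y":1.4,"z":0,"wx":0,"wy":0,"wz":0,"gripper":0},{"x":1.2,"y":2.1,"z":0,"wx":0,"wy":0,"wz":0,"gripper":0},{"x":1.6,"y":2.8,"z":0,"wx":0,"wy":0,"wz":0,"gripper":0},{"x":2.0,"y":3.5,"z":0,"wx":0,"wy":0,"wz":0,"gripper":0},{"x":2.4,"y":4.2,"z":0,"wx":0,"wy":0,"wz":0,"gripper":0},{"x":2.8,"y":4.9,"z":0,"wx":0,"wy":0,"wz":0,"gripper":0},{"x":3.2,"y":5.6,"z":0,"wx":0,"wy":0,"wz":0,"gripper":0},{"x":3.6,"y":6.3,"z":0,"wx":0,"wy":0,"wz":0,"gripper":0},{"x":4.0,"y":7.0,"z":0,"wx":0,"wy":0,"wz":0,"gripper":0}]'
python3 -m crank '[{"x":0.4,"y":0.7,"z":0,"wx":0,"wy":0,"wz":0,"gripper":0},{"x":0.8,"y":1.4,"z":0,"wx":0,"wy":0,"wz":0,"gripper":0},{"x":1.2,"y":2.1,"z":0,"wx":0,"wy":0,"wz":0,"gripper":0},{"x":1.6,"y":2.8,"z":0,"wx":0,"wy":0,"wz":0,"gripper":0},{"x":2.0,"y":3.5,"z":0,"wx":0,"wy":0,"wz":0,"gripper":0},{"x":2.3,"y":4.0,"z":0,"wx":0,"wy":0,"wz":0,"gripper":0},{"x":2.6,"y":4.5,"z":0,"wx":0,"wy":0,"wz":0,"gripper":0},{"x":2.8,"y":4.9,"z":0,"wx":0,"wy":0,"wz":0,"gripper":0},{"x":2.8,"y":4.9,"z":0,"wx":0,"wy":0,"wz":0,"gripper":0},{"x":2.8,"y":4.9,"z":0,"wx":0,"wy":0,"wz":0,"gripper":0}]'
python3 - <<'E'
from m import *
w=robot.camera("wrist");c=robot.get_calibration("wrist");p=(.527,.024,np.pi/3)
s=robot.get_state();print(s["t"],s["tcp_pos"],s["opening"],s["contact_force"])
for k in(0,5,4):
    h=cv2.convexHull(proj(c,boxc(p,k)).astype(np.int32));cv2.polylines(w,[h],True,(255,0,255),1)
cv2.imwrite("pics/w2.png",w)
E
```

```text
t: 1.3
tcp_pos: [0.3864, -0.1814, 0.2313]
tcp_rot: [[0.909, 0.416, 0.0], [0.416, -0.909, 0.0], [0.0, -0.0, -1.0]]
contact_force: [0.1, -0.3, -0.3]
opening: 0.0003
gripper_force: 0.0
t: 2.3
tcp_pos: [0.4976, 0.013, 0.2311]
tcp_rot: [[0.909, 0.417, -0.001], [0.417, -0.909, -0.0], [-0.001, -0.0, -1.0]]
contact_force: [0.3, 0.4, 0.2]
opening: 0.0001
gripper_force: 0.0
2.35 [0.49757255 0.01259385 0.2312262 ] 0.0004818685542724428 [ 0.55593194 -0.07323972 -0.72704357]
```

View pics/w2.png

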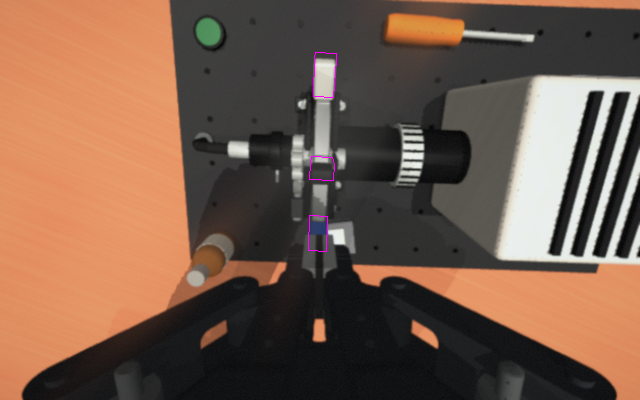

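The wrist view has the black tab at (321,168), white at (325,78) and blue at (318,230) just beyond the fingertips. The model agrees to about 2 mm. I'll descend, then push slowly.

```bash
python3 -m crank '[{"x":0,"y":0,"z":-0.2,"wx":0,"wy":0,"wz":0,"gripper":0},{"x":0,"y":0,"z":-0.5,"wx":0,"wy":0,"wz":0,"gripper":0},{"x":0,"y":0,"z":-0.8,"wx":0,"wy":0,"wz":0,"gripper":0},{"x":0,"y":0,"z":-1.1,"wx":0,"wy":0,"wz":0,"gripper":0},{"x":0,"y":0,"z":-1.3,"wx":0,"wy":0,"wz":0,"gripper":0},{"x":0,"y":0,"z":-1.4,"wx":0,"wy":0,"wz":0,"gripper":0},{"x":0,"y":0,"z":-1.5,"wx":0,"wy":0,"wz":0,"gripper":0},{"x":0,"y":0,"z":-1.5,"wx":0,"wy":0,"wz":0,"gripper":0}]'
python3 -m crank '[{"x":0.07,"y":0.03,"z":0,"wx":0,"wy":0,"wz":0,"gripper":0},{"x":0.14,"y":0.06,"z":0,"wx":0,"wy":0,"wz":0,"gripper":0},{"x":0.21,"y":0.09,"z":0,"wx":0,"wy":0,"wz":0,"gripper":0},{"x":0.28,"y":0.11,"z":0,"wx":0,"wy":0,"wz":0,"gripper":0},{"x":0.35,"y":0.14,"z":0,"wx":0,"wy":0,"wz":0,"gripper":0},{"x":0.42,"y":0.17,"z":0,"wx":0,"wy":0,"wz":0,"gripper":0},{"x":0.49,"y":0.20,"z":0,"wx":0,"wy":0,"wz":0,"gripper":0},{"x":0.56,"y":0.23,"z":0,"wx":0,"wy":0,"wz":0,"gripper":0}]'
```

```text
t: 3.15
tcp_pos: [0.4982, 0.0126, 0.1709]
tcp_rot: [[0.909, 0.416, -0.0], [0.416, -0.909, 0.0], [-0.0, -0.0, -1.0]]
contact_force: [0.5, -0.8, 0.9]
opening: 0.0001
gripper_force: 0.0
t: 3.95
tcp_pos: [0.5204, 0.0216, 0.1711]
tcp_rot: [[0.91, 0.416, -0.001], [0.416, -0.91, -0.0], [-0.001, -0.0, -1.0]]
contact_force: [-3.4, -3.1, -0.5]
opening: -0.0002
gripper_force: 1.9
```

Contact is about 4 N, as expected. Continuing past halfway.

```bash
python3 -m crank '[{"x":0.07,"y":0.03,"z":0,"wx":0,"wy":0,"wz":0,"gripper":0},{"x":0.14,"y":0.06,"z":0,"wx":0,"wy":0,"wz":0,"gripper":0},{"x":0.21,"y":0.09,"z":0,"wx":0,"wy":0,"wz":0,"gripper":0},{"x":0.28,"y":0.11,"z":0,"wx":0,"wy":0,"wz":0,"gripper":0},{"x":0.35,"y":0.14,"z":0,"wx":0,"wy":0,"wz":0,"gripper":0},{"x":0.42,"y":0.17,"z":0,"wx":0,"wy":0,"wz":0,"gripper":0}]'
python3 -m crank '[{"x":0.07,"y":0.03,"z":0,"wx":0,"wy":0,"wz":0,"gripper":0},{"x":0.14,"y":0.06,"z":0,"wx":0,"wy":0,"wz":0,"gripper":0},{"x":0.21,"y":0.09,"z":0,"wx":0,"wy":0,"wz":0,"gripper":0},{"x":0.28,"y":0.11,"z":0,"wx":0,"wy":0,"wz":0,"gripper":0},{"x":0.35,"y":0.14,"z":0,"wx":0,"wy":0,"wz":0,"gripper":0},{"x":0.42,"y":0.17,"z":0,"wx":0,"wy":0,"wz":0,"gripper":0},{"x":0.42,"y":0.17,"z":0,"wx":0,"wy":0,"wz":0,"gripper":0},{"x":0.42,"y":0.17,"z":0,"wx":0,"wy":0,"wz":0,"gripper":0}]'
python3 - <<'E'
from m import *
out=[]
for n,(r0,c0) in(("top",(170,240)),("scene",(150,270))):
    out.append(cv2.resize(robot.camera(n)[r0:r0+120,c0:c0+160],None,fx=2.5,fy=2.5,interpolation=2))
cv2.imwrite("pics/p1.png",np.hstack(out))
E
```

```text
t: 4.55
tcp_pos: [0.5382, 0.0288, 0.1715]
tcp_rot: [[0.909, 0.416, 0.001], [0.416, -0.909, 0.0], [0.001, 0.0, -1.0]]
contact_force: [-1.4, -1.0, 0.1]
opening: 0.0001
gripper_force: 0.7
t: 5.35
tcp_pos: [0.5543, 0.0354, 0.1712]
tcp_rot: [[0.909, 0.416, -0.0], [0.416, -0.909, 0.0], [-0.0, -0.0, -1.0]]
contact_force: [-0.3, 0.2, -0.3]
opening: -0.0003
gripper_force: 0.0
```

View pics/p1.png

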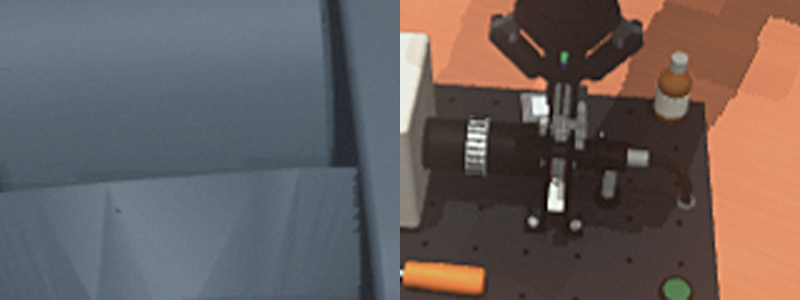

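The white tab is now where red was (lower front), and the finger feels no force, so the wheel clicked on by one. I'll lift straight up, back away and check.

```bash
python3 -m crank '[{"x":0,"y":0,"z":0.3,"wx":0,"wy":0,"wz":0,"gripper":0},{"x":0,"y":0,"z":0.8,"wx":0,"wy":0,"wz":0,"gripper":0},{"x":0,"y":0,"z":1.4,"wx":0,"wy":0,"wz":0,"gripper":0},{"x":0,"y":0,"z":2.0,"wx":0,"wy":0,"wz":0,"gripper":0},{"x":-0.5,"y":-0.5,"z":2.3,"wx":0,"wy":0,"wz":0,"gripper":0},{"x":-1.2,"y":-1.2,"z":2.3,"wx":0,"wy":0,"wz":0,"gripper":0},{"x":-1.9,"y":-2.1,"z":2.3,"wx":0,"wy":0,"wz":0,"gripper":0},{"x":-2.5,"y":-3.0,"z":2.3,"wx":0,"wy":0,"wz":0,"gripper":0},{"x":-3.1,"y":-3.9,"z":2.3,"wx":0,"wy":0,"wz":0,"gripper":0},{"x":-3.6,"y":-4.8,"z":2.3,"wx":0,"wy":0,"wz":0,"gripper":0}]'
python3 -m crank '[{"x":-0.5,"y":-0.8,"z":0,"wx":0,"wy":0,"wz":0,"gripper":0},{"x":-1.0,"y":-1.6,"z":0,"wx":0,"wy":0,"wz":0,"gripper":0},{"x":-1.5,"y":-2.5,"z":0,"wx":0,"wy":0,"wz":0,"gripper":0},{"x":-2.0,"y":-3.4,"z":0,"wx":0,"wy":0,"wz":0,"gripper":0},{"x":-2.4,"y":-4.2,"z":0,"wx":0,"wy":0,"wz":0,"gripper":0},{"x":-2.4,"y":-4.2,"z":0,"wx":0,"wy":0,"wz":0,"gripper":0}]'
python3 - <<'E'
from m import *
out=[]
for n,(r0,c0) in(("top",(170,240)),("scene",(150,270))):
    im=robot.camera(n);c=robot.get_calibration(n)
    im=cv2.resize(im[r0:r0+120,c0:c0+160],None,fx=4,fy=4,interpolation=2);j=im.copy()
    for k in(0,1,5):
        h=cv2.convexHull(((proj(c,boxc((.5265,.0242,0),k))-(c0,r0))*4+2).astype(np.int32));cv2.polylines(j,[h],True,(255,0,255),1)
    out.append(np.hstack([im,j]))
cv2.imwrite("pics/p2.png",cv2.resize(np.vstack(out),(800,600),interpolation=3))
E
```

```text
t: 6.45
tcp_pos: [0.4089, -0.1577, 0.2645]
tcp_rot: [[0.909, 0.416, 0.001], [0.416, -0.909, -0.0], [0.001, 0.001, -1.0]]
contact_force: [1.4, 0.7, 0.7]
opening: 0.0003
gripper_force: 0.0
t: 7.05
tcp_pos: [0.3126, -0.3277, 0.2641]
tcp_rot: [[0.911, 0.412, 0.0], [0.412, -0.911, -0.002], [-0.0, 0.002, -1.0]]
contact_force: [0.7, 0.0, 0.9]
opening: -0.0001
gripper_force: 0.0
```

View pics/p2.png

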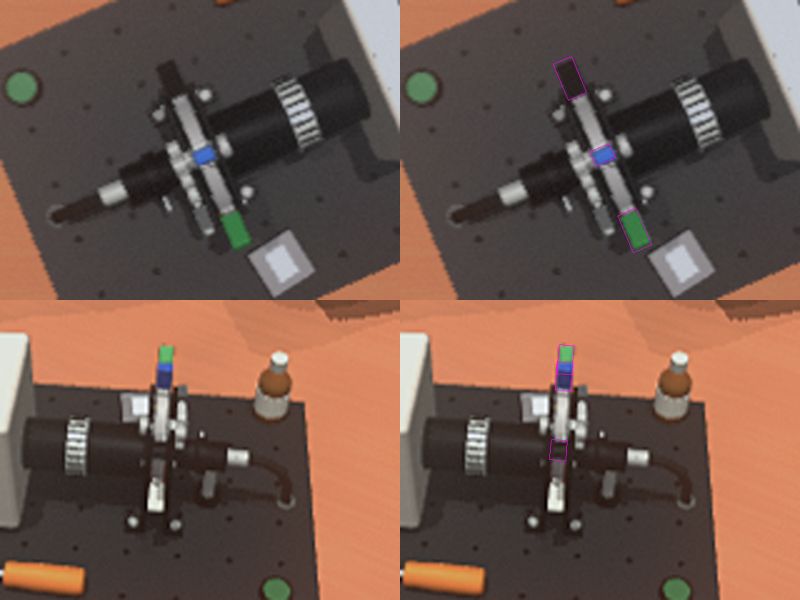

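Blue now stands straight up at the index (top-view panel (204,156)), with green and black in the positions blue and white held before. Nothing loose has moved.

```bash
python3 -c "
from bench import robot
print(robot.close_job())"
```

```text
the job is handed in; nothing more can be done
None
```

The job is handed in: one gentle push on the black tab (about 5 N at the readings taken) clicked the wheel on by one, so the blue tab now stands straight up at the index pointer, and the loose things in view are where they were.

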